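# Ready the citrus juicer: seat bowl, lower covered sieve, lift off the clear lid

## Robot

A 6-joint arm with a two-finger parallel gripper is mounted at the origin on the work surface. World frame = base frame: x ahead of the robot, y to its left, z up, the work surface at z = 0. Lengths are in mm, angles in rad, forces in N, time in s.
With the tool pointing down it reaches from about 275 to 1000 mm from the base axis. Payload 8.4 kg.
Tool frame: the origin (TCP) lies between the finger pads; the fingertips stand 22 mm ahead of it and the grasp point (between the pads) lies 3 mm ahead of it (r.nose_length is the z of the fingertips in the tool frame, in mm); z points along the fingers, y is the line along which they close (so a half turn about z gives the same grasp; the last joint's range is limited). The gripper opens to 85 mm and grips with 20 to 120 N. Pads are 22 mm wide; open, the fingers measure 114 mm over their backs; the gripper's body (76 mm by 85 mm) begins 54 mm behind the grasp point. The pads swing forward as they close: fully open they stand 13 mm farther back than shut.
Start: joints at [-1.247, 0.353, 1.633, -0, 1.155, -0.002], TCP at [200.04, -592.125, 253.281] pointing down, gripper open.
Joint ranges: [-2.63, 2.63], [-0.92, 2.1], [0.06, 2.66], [-1.3, 4.44], [0, 2.69], [-3.02, 3.02]. Speed limits (rad/s): [2.22, 2.22, 2.79, 3.14, 3.14, 3.14].

## Interface

Orientations are given as [roll, pitch, yaw] about the fixed x, y, z axes, in that order (R = Rz(yaw) Ry(pitch) Rx(roll)).
In Python, from rig import r, cams, telemetry gives the robot as it stands (r), with the cameras (cams) and the readings (telemetry).
- The arm moves only by the shell command python3 steer.py 'ROWS' [FORCE]. ROWS is rows parted by semicolons, their numbers by spaces, 1 to 5 of them, each of 7 numbers: a rotation vector rx, ry, rz in rad, then dx, dy, dz in mm, then the opening from 0.0 (shut) to 1.0 (fully open); each row shifts and turns the commanded pose from where the row before left it, along the tool's axes as they then stand; what a row does not reach is not made up. A row lasts 1/12 s, in which the tool goes at most 41.7 mm and 0.125 rad, less where a joint would pass 70% of its speed; a pose out of reach is approached as far as the arm can. The fingers move at their own pace and stop on an object; FORCE is the grip in N (left out, the last holds). Time passes only in rows, so rows that do not move let the fingers close. It prints the time, the measured TCP pose, the force, the opening and the grip force at its end.
- telemetry.sense(): the state, without advancing time (a new reading comes with each control period).
- cams.grab_frame(name): name is "scene" or "top" or "wrist"; returns the picture (420x560x3 uint8, red, green, blue); there is no depth.
- cams.camera_params(name): a dict with "fx", "fy", "cx", "cy" (pixels), "rvec" (rotation vector, rad) and "tvec" (3), from world to camera coordinates, as OpenCV has them. Camera axes: x right, y down, z forward; pixel columns grow to the right and rows downward; lengths in mm; the calibration is good to about 2 mm. A picture is of the moment at which its call begins: read the wrist's pose just before it. camera_params takes no time and is no camera call; for the wrist camera it gives the pose at the moment of the call.
- r.sign_off(): hands the job in; it is judged then, once.
The state is a dict: "clock": time; "qpos": joint angles; "qvel": joint speeds; "joint_efforts": joint torques, N m; "eef_pos": TCP position; "tcp_rot": TCP orientation; "contact_force": force on the tool from outside, world axes, zero at the start; "wrist_torque": the same for the moment, N m; "opening": opening from 0.0 (shut) to 1.0 (fully open); "grasp_force": force on a finger pad.
Only numpy, scipy, OpenCV 4.12 (cv2) and the standard library are available. Lean on these libraries where they do the work, as an engineer would, in place of code of your own. Each camera call takes 0.05 s, during which the arm holds its last target. There are 200 camera calls.

## Task

Get the juicer ready for the first lime: seat the white juice bowl fully home on the pegs of the chrome base, then carry the steel sieve over with its clear lid still on and lower the two together into the bowl, setting things down gently, not dropped or rammed. Then lift the clear lid alone off, leaving the sieve seated in the bowl, and finish while still holding the lid level above the juicer, well clear of the sieve's cone. Leave the switch off and do not push the cup, coaster, dish of limes or jar about.

Things in the scene. Friction and masses are not known exactly. Their poses are not given: they have to be found in the camera images.
- juicer: chrome motor base of the citrus juicer, fixed to the counter: a round housing 140 mm across at the foot, 128 mm at its flat top (the deck), 95 mm high. Origin: centre of its underside, z up. Its own -x is the front, where the bowl's spout belongs, just above the cup. A toggle switch sticks out 22 mm from its -y side, 36 mm above the counter
- deck (a point): centre of the juicer's flat deck, 95 mm above the counter, with the juicer's axes. From it a drive spindle, 10 mm in diameter, rises 72 mm. Two tapered pegs, 8 mm in diameter and 9 mm high, stand on the deck at x = +30 mm, y = +24 and -24 mm, so the bowl goes home in one yaw only: that of the juicer
- bowl: white plastic juice bowl, loose, 116 mm across (120 mm at the rim bead), 70 mm high, wall 3 mm, about 0.22 kg; floor 14 mm above the underside. A spout 24 mm wide juts out along its own -x to 102 mm from the centre, 10 to 25 mm above the underside. Origin: centre of the underside, z up; fully home it coincides with deck (9 mm too high if the pegs have not entered)
- sleeve (a point): top of the hollow round sleeve in the middle of the bowl, 66 mm above the bowl's origin, with the bowl's axes: 24 mm outside diameter, 16 mm bore, 52 mm tall above the bowl's floor; it can be pinched from above, with 43 mm free all round to the wall. The spindle goes up its bore. Two blind peg holes, 10.5 mm wide and 10 mm deep, are in the bowl's underside at x = +30 mm, y = +24 and -24 mm
- sieve: steel strainer of the juicer, loose, about 0.13 kg, the inner cover of the bowl: a flanged perforated plate with a hollow white fluted cone (over the bowl's sleeve once seated) and a drop skirt below, 104 mm across, which goes into the bowl's 110 mm mouth. Starts on the counter with the clear lid on. Origin: centre of the skirt's lower edge, z up; seated it is 48 mm above the bowl's origin
- flange (a point): centre of the underside of the sieve's flange, 22 mm above the sieve's origin; the flange is 126 mm across and 3 mm thick. Seated, it rests on the bowl's rim, 70 mm above the bowl's origin; the handle may point any way
- handle (a point): grip point on the sieve's straight bar handle, 88 mm from the sieve's centre along its own -x and 29 mm above its origin, with the sieve's axes. The bar is 12 mm wide (flat sides facing the sieve's y) and 14 mm tall (22 to 36 mm above the origin) and runs from 64 to 130 mm from the centre; sieve and lid hang well from it in a firm grip
- cone_tip (a point): tip of the white cone in the middle of the sieve, 50 mm above the sieve's origin
- lid: clear plastic outer lid, loose, about 0.06 kg, shaped like a hat: a round dome 92 mm across and 44 mm high, a brim 120 mm across whose underside is 6 mm above the dome's lower edge, and a black knob. It sits loosely on the sieve, brim on the flange and 6 mm of dome inside (2 to 3 mm play). Origin: centre of the dome's lower edge, z up; nested, 19 mm above the sieve's origin
- knob (a point): middle of the lid's black knob, 60 mm above the lid's origin. The knob is round, 25 mm in diameter from 49 to 70 mm above the lid's origin, on a 20 mm neck that stands on the dome's flat top at 44 mm
- switch (a joint): toggle switch on the juicer's side, a small chrome bat lever; 0 is off (as it starts, bat pointing down and out), 1.0 rad is on (up). It stays where it is put
- cup: cobalt blue glass cup, 72 mm across, 78 mm high, standing on the wooden coaster in front of the juicer, under where the spout comes; leave it. Origin: centre of its underside
- coaster: round wooden coaster, 90 mm across, 8 mm thick, on the counter; leave it. Origin: centre of its underside
- dish: white ceramic dish with three green limes, 120 mm across, 50 mm high; leave it. Origin: centre of its underside
- jar: amber glass jar with a steel cap, 70 mm across, 100 mm high; leave it. Origin: centre of its underside

How it is judged (in metres and radians):
On the way, in this order (a step that is already met when the one before it is completed fails the run):
1. the bowl sits fully home on the juicer's deck over its pegs, let go (horizontal distance between bowl and deck below 0.005 m and z of bowl in the frame of deck between -0.004 and 0.003 m and angle between bowl's own z axis and vertical below 0.04 rad and contact force between the fingers and bowl below 0.2 N), for 0.2 s.
2. the sieve is seated in the bowl with the clear lid still nested on it, the handle let go (horizontal distance between bowl and deck below 0.005 m and z of bowl in the frame of deck between -0.004 and 0.003 m and angle between bowl's own z axis and vertical below 0.04 rad and horizontal distance between sieve and bowl below 0.008 m and z of sieve in the frame of bowl between 0.044 and 0.051 m and angle between sieve's own z axis and vertical below 0.06 rad and horizontal distance between lid and sieve below 0.008 m and z of lid in the frame of sieve between 0.015 and 0.023 m and contact force between the fingers and sieve below 0.2 N), for 0.2 s.
At the end, for the whole second after the job is handed in: Bowl home on the deck (5 mm, 3 mm high at most); sieve seated in it (8 mm aside, 44-51 mm up), not touched; clear lid gripped, level (0.25 rad), still, touching nothing else, lower edge 10 mm or more above the cone tip, within 100 mm of the juicer axis; switch off; the rest within 25 mm (all of step 1 and horizontal distance between sieve and bowl below 0.008 m and z of sieve in the frame of bowl between 0.044 and 0.051 m and angle between sieve's own z axis and vertical below 0.06 rad and z of lid in the frame of cone_tip above 0.01 m and height (world z) of lid below 0.45 m and horizontal distance between lid and deck below 0.1 m and angle between lid's own z axis and vertical below 0.25 rad and contact force between the fingers and lid above 1 N and contact force between lid and sieve below 0.1 N and contact force between lid and bowl below 0.1 N and contact force between lid and juicer below 0.1 N and contact force between lid and cup below 0.1 N and contact force between lid and dish below 0.1 N and contact force between lid and jar below 0.1 N and contact force between the fingers and sieve below 0.2 N and linear speed of lid below 0.03 m/s and linear speed of sieve below 0.02 m/s and value of joint switch below 0.3 rad and distance of each of cup, coaster, dish, jar from where it was at the start of the episode below 0.025 m); the arm keeps its last pose, push and grip.
It fails at once if the clear lid comes off the sieve (more than 12 mm aside or 8 mm up) while the sieve is not seated in the bowl on the base, or the sieve is unseated after the lid has come off (not (horizontal distance between lid and sieve below 0.012 m and z of lid in the frame of sieve between 0.009 and 0.027 m) and not ((horizontal distance between bowl and deck below 0.005 m and z of bowl in the frame of deck between -0.004 and 0.003 m and angle between bowl's own z axis and vertical below 0.04 rad) and (horizontal distance between sieve and bowl below 0.008 m and z of sieve in the frame of bowl between 0.044 and 0.051 m and angle between sieve's own z axis and vertical below 0.06 rad))).
It fails at once if the cup, coaster, dish or jar is pushed more than 25 mm or tipped (distance of any of cup, coaster, dish, jar from where it was at the start of the episode above 0.025 m or angle between any of cup, coaster, dish, jar's own z axis and vertical above 0.3 rad).
It fails at once if the switch is flipped (value of joint switch above 0.3 rad).
It fails at once if the bowl or the sieve is dropped (out of the fingers and falling at over 0.4 m/s, some 8 mm of free fall) ((contact force between the fingers and bowl below 0.2 N and linear speed of bowl above 0.4 m/s) or (contact force between the fingers and sieve below 0.2 N and linear speed of sieve above 0.4 m/s)).
It fails at once if the bowl or the sieve is rammed down (over 60 N) (contact force between bowl and juicer above 60 N or contact force between sieve and bowl above 60 N).
It also fails if it takes over 72 s, if anything falls off the work surface, if the arm or the gripper's body presses on something with over 40 N, if the wrist force passes 120 N, or if a joint passes its speed limit or range.

## Working session

There is one attempt and no reset: what is moved stays moved. The work goes in short steps, Python scripts to look and compute and a shell command to move; the robot and the scene stay as the last step left them, time stands still between calls to the robot, and variables do not carry over. Pictures are saved under pics/ and viewed, at most 11 in all, crops included, and the job is handed in when it is done.

```bash
ls; mkdir -p pics; cat > h.py <<'E'
import numpy as np,cv2
from rig import r, cams, telemetry
def cam(n):
    p=cams.camera_params(n);R=cv2.Rodrigues(np.array(p["rvec"],float))[0];return p,R,np.array(p["tvec"],float).ravel()
def ray(n,u,v,z,c=None):
    p,R,t=c or cam(n);d=R.T@np.array([(u-p["cx"])/p["fx"],(v-p["cy"])/p["fy"],1]);o=-R.T@t
    return o+d*(z-o[2])/d[2]
def proj(n,P,c=None):
    p,R,t=c or cam(n);q=R@np.array(P,float)+t;return p["fx"]*q[0]/q[2]+p["cx"],p["fy"]*q[1]/q[2]+p["cy"]
def save(n,f,img=None):
    im=cams.grab_frame(n) if img is None else img
    cv2.imwrite("pics/"+f+".png",cv2.cvtColor(im,cv2.COLOR_RGB2BGR));return im
E
python3 - <<'E'
from h import *
a=save("scene","s0");b=save("top","t0")
save("","st0",np.vstack([cv2.resize(a,(400,300)),cv2.resize(b,(400,300))]))
for n in("scene","top","wrist"):
    p,R,t=cam(n);print(n,p["fx"],p["cx"],p["cy"],(-R.T@t).round(),R[2].round(2))
print(telemetry.sense())
E
```

```text
pics
rig.py
steer.py
scene 462.2019428120646 279.2363187458493 208.18289612268853 [ 976. -443. 1102.] [-0.33  0.39 -0.86]
top 388.61514691241035 283.7256743522719 212.15198317164294 [523. -12. 910.] [ 0.08 -0.01 -1.  ]
wrist 351.5818684042439 277.28647032547156 210.94230427466607 [ 270. -568.  373.] [-0.28 -0.09 -0.96]
{'clock': 0.1, 'qpos': array([-1.24738670e+00,  3.53580528e-01,  1.63406795e+00,  1.27085206e-06,
        1.15521717e+00, -2.38876927e-03]), 'qvel': array([-5.86351082e-04, -2.37703130e-04, -1.21877379e-03, -7.46576789e-05,
       -3.31890712e-04, -3.16813438e-05]), 'joint_efforts': array([ 7.80489481e-04, -6.06354332e+01, -3.42819715e+01, -5.34205265e-05,
        3.93798007e-03, -2.62053572e-05]), 'eef_pos': array([ 199.91741301, -591.73077488,  252.63221833]), 'tcp_rot': array([-3.14031967e+00, -4.20290858e-06,  3.25797884e-01]), 'contact_force': array([ 0.16145064,  0.1711936 , -0.34422546]), 'wrist_torque': array([-6.62701479e-05,  4.34211663e-02, -1.31077418e-02]), 'grasp_force': 0.0, 'opening': 0.9993902866017079}
```

View pics/t0.png

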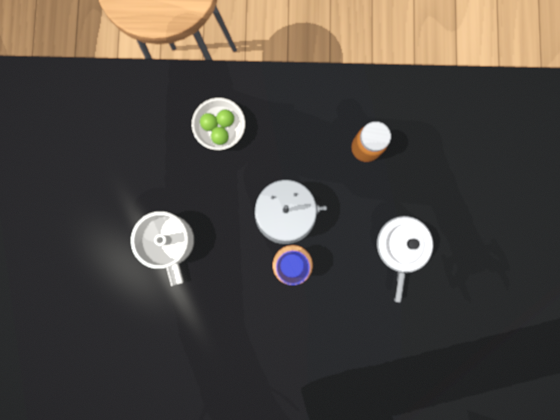

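View pics/s0.png

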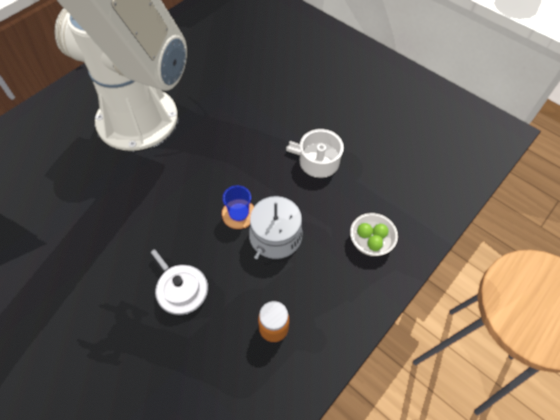

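The top view shows the juicer at about (285,210), with its spindle at (286,209), pegs at (273,197) and (296,194), and switch at (322,208). The bowl is at (162,240) with its spout towards (175,275), and the sieve with lid is at (405,243) with its handle end at (400,300). The cup is at (293,265), the jar at (372,140) and the dish at (218,125). The scene view agrees. Next I'll zoom in on crops to measure.

```bash
python3 - <<'E'
from h import *
t=cv2.imread("pics/t0.png")[:,:,::-1];s=cv2.imread("pics/s0.png")[:,:,::-1]
def crop(im,u,v,w=100,h=100):
    return cv2.resize(im[v-h//2:v+h//2,u-w//2:u+w//2],(266,266),interpolation=cv2.INTER_CUBIC)
save("","c0",np.ascontiguousarray(np.vstack([np.hstack([crop(t,165,248),crop(t,285,212),crop(t,402,258)]),np.hstack([crop(s,318,152),crop(s,270,228),crop(s,180,282)])])))
E
```

```text
(no output)
```

View pics/c0.png

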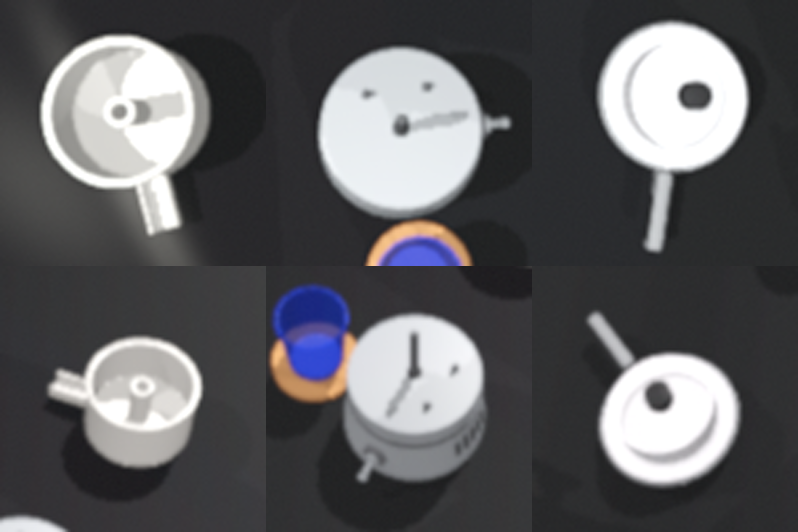

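The crops show the sleeve bore at top px about (159.7,239.7), pegs at about (273.3,197.3) and (295.9,194.3), the knob, and the handle bar clearly in both views. Next come rough positions by ray casting.

```bash
python3 - <<'E'
from h import *
C=cam("top");S=cam("scene")
f=lambda o,p:(o[0]+p[0]/2.66,o[1]+p[1]/2.66)
ob,oj,os=(115,198),(235,162),(352,208)
sb,sj,ss=(268,102),(220,178),(130,232)
T=lambda o,p,z:ray("top",*f(o,p),z,C)[:2].round(1)
U=lambda o,p,z:ray("scene",*f(o,p),z,S)[:2].round(1)
print("sleeve",T(ob,(119,111),66),U(sb,(143,386-266),66))
print("spout end",T(ob,(163,233),17),U(sb,(51,386-266),17))
p1,p2=T(oj,(102,94),100),T(oj,(162,86),100);print("pegs",p1,p2,np.hypot(*(p1-p2)),U(sj,(454-266,370-266),100),U(sj,(427-266,407-266),100))
print("spindle tip",T(oj,(136,120),167),"base",T(oj,(134,130),95),U(sj,(414-266,372-266),95),"tip",U(sj,(414-266,333-266),167))
print("switch",T(oj,(242,123),36),U(sj,(362-266,478-266),36))
print("knob",T(os,(163,96),89),U(ss,(658-532,391-266),89))
print("handle end",T(os,(122,246),36),U(ss,(594-532,318-266),36))
t=cv2.imread("pics/t0.png");g=t.min(2)
for n,z,(x,y,w,h) in(("sieve",23,(352,205,100,68)),):
    m=np.zeros_like(g);m[y:y+h,x:x+w]=(g[y:y+h,x:x+w]>120)*255
    m=cv2.morphologyEx(m,cv2.MORPH_OPEN,np.ones((15,15)))
    c=max(cv2.findContours(m,0,1)[0],key=cv2.contourArea)
    e=cv2.minEnclosingCircle(c);e2=cv2.fitEllipse(c);print(n,e,e2,ray("top",*e2[0],z,C)[:2])
for n,u,v,z in(("jar",374,135,100),("dish",218,124,50),("cup",293,265,86)):print(n,ray("top",u,v,z,C)[:2].round())
E
```

```text
sleeve [529.4 250.5] [532.7 252.2]
spout end [426.9 223.5] [435.3 216.9]
pegs [622.6   6.4] [629.9 -40.8] 47.76117670242222 [627.1   6.2] [634.1 -40. ]
spindle tip [596.  -20.1] base [595.1 -19.4] [598.7 -18.2] tip [599.2 -18.8]
switch [ 608.1 -111.6] [ 616.4 -112.2]
knob [ 530.9 -290.7] [ 534.  -290.2]
handle end [ 405.9 -273.4] [ 410.1 -272.5]
sieve ((404.8797607421875, 243.87974548339844), 28.489547729492188) ((401.4189453125, 244.1947021484375), (47.343414306640625, 57.99311447143555), 173.11331176757812) [ 530.68959905 -286.01222436]
jar [ 761. -205.]
dish [793. 136.]
cup [482. -38.]
```

Both views agree to 2–4 mm. Averages: bowl sleeve (531,251) with yaw about 0.30, deck (597,-19) with yaw about 0.153, sieve (532,-289) with yaw about -0.136. Sizes check: pegs 47.8 mm apart against 48, spout reach about 104 against 102, handle end about 125 against 130. I'll move over the juicer for a wrist view.

```bash
R="0 0 0 31 -25 0 1"; python3 steer.py '0 0 0 31 -25 0 1;0 0 0 31 -25 0 1;0 0 0 31 -25 0 1;0 0 0 31 -25 0 1;0 0 0 31 -25 0 1'; python3 steer.py '0 0 0 31 -25 0 1;0 0 0 31 -25 0 1;0 0 0 31 -25 0 1;0 0 0 31 -25 0 1;0 0 0 31 -25 0 1'; python3 steer.py '0 0 0 31 -25 0 1;0 0 0 31 -25 0 1;0 0 0 31 -25 0 1;0 0 0 31 -25 0 1;0 0 0 31 -25 0 1'; python3 steer.py '0 0 0 31 -25 0 0.6;0 0 0 31 -25 0 0.6;0 0 0 0 0 0 0.6;0 0 0 0 0 0 0.6'
python3 - <<'E'
from h import *
import pickle
c=cam("wrist");i=save("wrist","w1");pickle.dump(c,open("w1.pkl","wb"));print(telemetry.sense()["eef_pos"],telemetry.sense()["tcp_rot"],(-c[1].T@c[2]).round(1))
for P in((597,-19,95),(597,-19,167)):print(proj("wrist",P,c))
E
```

```text
clock: 0.52
eef_pos: [307.3, -422.3, 253.0]
tcp_rot: [-3.141, 0.0, 0.325]
contact_force: [0.2, -0.4, 0.1]
opening: 0.999
grasp_force: 0.0
clock: 0.93
eef_pos: [414.2, -254.2, 253.2]
tcp_rot: [-3.141, 0.0, 0.326]
contact_force: [0.6, 0.0, -0.3]
opening: 1.003
grasp_force: 0.0
clock: 1.35
eef_pos: [521.1, -86.0, 253.2]
tcp_rot: [-3.142, 0.0, 0.326]
contact_force: [0.1, -1.6, 0.8]
opening: 0.996
grasp_force: 0.0
clock: 1.68
eef_pos: [563.8, -19.0, 252.7]
tcp_rot: [-3.141, 0.001, 0.329]
contact_force: [0.2, -0.4, -0.3]
opening: 0.6
grasp_force: 0.0
[562.93199409 -20.27274105 252.66710305] [-3.14144357e+00  1.49047012e-03  3.27763519e-01] [634.1   5.4 372.9]
(np.float64(291.22811120400047), np.float64(159.78928141731063))
(np.float64(295.830929832734), np.float64(178.47312626948852))
```

View pics/w1.png

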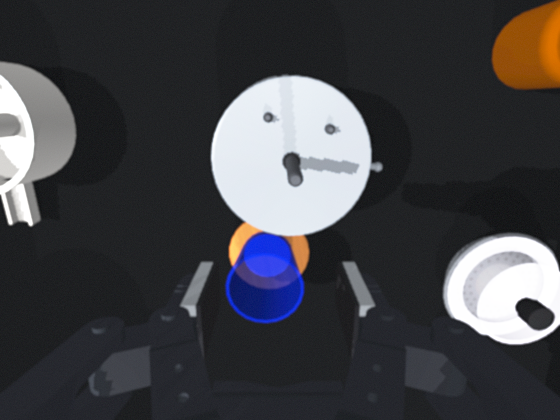

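The wrist view shows the deck disc centred near (291,155), spindle base near (291,160), tip near (295,180), pegs at (268,118) and (330,129), and the switch at (376,167). I'll refine by contour.

```bash
python3 - <<'E'
from h import *
import pickle
c=pickle.load(open("w1.pkl","rb"));g=cv2.cvtColor(cv2.imread("pics/w1.png"),6)
m=np.zeros_like(g);m[60:242,200:382]=(g[60:242,200:382]>140)*255
m=cv2.morphologyEx(m,cv2.MORPH_OPEN,np.ones((9,9)))
k=max(cv2.findContours(m,0,1)[0],key=cv2.contourArea);h=cv2.convexHull(k)
P=np.array([ray("wrist",*q[0],95,c)[:2] for q in h]);
(x,y),R=cv2.minEnclosingCircle(P.astype(np.float32));A=np.c_[2*P,np.ones(len(P))];s=np.linalg.lstsq(A,(P**2).sum(1),rcond=None)[0]
print("deck",x,y,R,s[:2],np.sqrt(s[2]+s[0]**2+s[1]**2))
d=((g<100)*255).astype(np.uint8)
n,L,st,ce=cv2.connectedComponentsWithStats(d[90:200,230:345])
for i in range(1,n):
    if st[i,4]>8: print(st[i],ce[i]+[230,90],ray("wrist",*(ce[i]+[230,90]),100,c)[:2].round(1))
E
```

```text
deck 586.9761352539062 -15.438785552978516 72.880615234375 [593.23005025 -18.70229473] 64.83362578750419
[  0   0  15  14 104] [234.44230769  94.19230769] [629.8  37.2]
[109   0   6   5  17] [342.29411765  91.23529412] [657.4 -37.2]
[37 23  6  8 21] [269.85714286 116.52380952] [623.1   7.5]
[98 35  7  5 12] [331.25       126.58333333] [631.1 -38.8]
[ 53  63  19  29 325] [292.28615385 164.36615385] [594.6 -20.5]
```

```bash
python3 - <<'E'
from h import *
import pickle
c=pickle.load(open("w1.pkl","rb"));I=cv2.imread("pics/w1.png");g=I.min(2)
m=np.zeros_like(g);m[60:242,200:372]=(g[60:242,200:372]>120)*255
m=cv2.morphologyEx(m,cv2.MORPH_OPEN,np.ones((9,9)))
k=max(cv2.findContours(m,0,1)[0],key=cv2.contourArea);h=cv2.convexHull(k)
P=np.array([ray("wrist",*q[0],95,c)[:2] for q in h])
for _ in range(4):
    A=np.c_[2*P,np.ones(len(P))];s=np.linalg.lstsq(A,(P**2).sum(1),rcond=None)[0];R=np.sqrt(s[2]+s[0]**2+s[1]**2)
    e=np.hypot(*(P-s[:2]).T)-R;print(s[:2],R,len(P),abs(e).max());P=P[abs(e)<max(1.,2*e.std()*.7)]
for y in(0,.15):
  for dx,dy,z in((30,24,104),(30,-24,104),(0,0,167),(0,0,95),(0,-92,36)):
    print(y,np.round(proj("wrist",(597+dx*np.cos(y)-dy*np.sin(y),-19.5+dx*np.sin(y)+dy*np.cos(y),z),c),1))
save("","w1z",cv2.resize(I[90:200,220:390,::-1],None,fx=4,fy=4,interpolation=cv2.INTER_CUBIC))
E
```

```text
[596.13461324 -18.81607398] 63.39875032180597 57 0.458694221590207
[596.13461324 -18.81607398] 63.39875032180597 57 0.458694221590207
[596.13461324 -18.81607398] 63.39875032180597 57 0.458694221590207
[596.13461324 -18.81607398] 63.39875032180597 57 0.458694221590207
0 [275.2 112.9]
0 [335.8 134.4]
0 [296.6 178.7]
0 [291.8 160. ]
0 [378.2 181. ]
0.15 [268.1 116.2]
0.15 [331.5 128.1]
0.15 [296.6 178.7]
0.15 [291.8 160. ]
0.15 [382.9 167.4]
```

View pics/w1z.png

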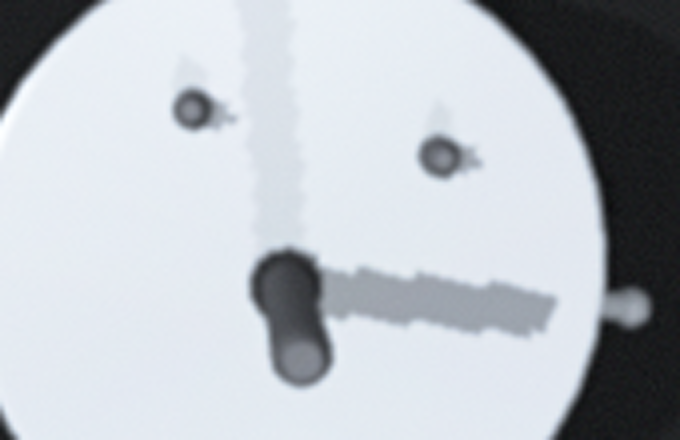

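The zoom gives peg tops at px (268.2,117.5) and (330.2,129.3), spindle base at (291.5,161) and tip at (295.5,180). The circle fit gives the deck centre at (596.1,-18.8) with R 63.4 against a nominal 64, which is good. Next I'll look at the bowl from the same relative viewpoint.

```bash
python3 steer.py '0 0 0 3.6 -34.6 0 0.6;0 0 0 3.6 -34.6 0 0.6;0 0 0 3.6 -34.6 0 0.6;0 0 0 3.6 -34.6 0 0.6;0 0 0 3.6 -34.6 0 0.6'; python3 steer.py '0 0 0 3.6 -34.6 0 0.6;0 0 0 3.6 -34.6 0 0.6;0 0 0 3.6 -34.6 0 0.6;0 0 0 0 0 0 0.6;0 0 0 0 0 0 0.6'
python3 - <<'E'
from h import *
import pickle
c0=pickle.load(open("w1.pkl","rb"));a=ray("wrist",268.2,117.5,104,c0);b=ray("wrist",330.2,129.3,104,c0);d=a-b
print("pegs",a,b,np.hypot(d[0],d[1]),"yaw",np.arctan2(-d[0],d[1]),"spindle",ray("wrist",295.5,180,167,c0))
c=cam("wrist");i=save("wrist","w2");pickle.dump(c,open("w2.pkl","wb"));print(telemetry.sense()["eef_pos"],telemetry.sense()["tcp_rot"])
print(proj("wrist",(531,251,66),c),proj("wrist",(596.1,-18.8,66+29),c0))
E
```

```text
clock: 2.15
eef_pos: [524.0, 148.4, 253.3]
tcp_rot: [3.141, 0.001, 0.323]
contact_force: [0.9, 0.3, 0.3]
opening: 0.602
grasp_force: 0.0
clock: 2.57
eef_pos: [501.4, 250.6, 253.1]
tcp_rot: [3.141, 0.001, 0.327]
contact_force: [-0.3, -1.0, 0.4]
opening: 0.601
grasp_force: 0.0
pegs [622.22657936   8.36724287 104.        ] [629.09010811 -38.13987563 104.        ] 47.010850853967554 yaw 0.14652253596009465 spindle [596.0641946  -19.12591624 167.        ]
[501.68863032 249.61787279 253.13834608] [3.14095406e+00 6.73711068e-04 3.25948835e-01]
(np.float64(287.89285550661583), np.float64(158.38611542904874)) (np.float64(290.61062252814133), np.float64(160.78183255001213))
```

View pics/w2.png

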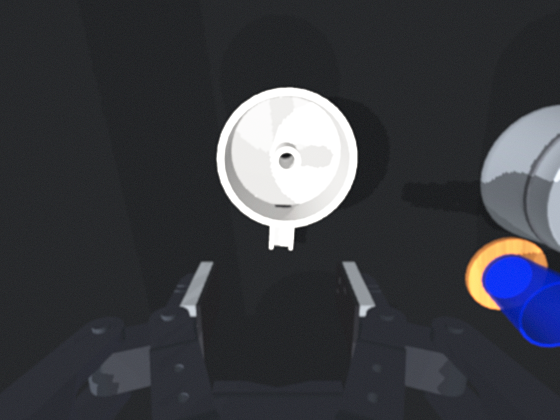

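The bowl rim is centred near (287,157), the sleeve ring near (286,156) and the spout end near (281,246). Next is the rim fit and spout direction.

```bash
python3 - <<'E'
from h import *
import pickle
c=pickle.load(open("w2.pkl","rb"));g=cv2.imread("pics/w2.png").min(2)
m=np.zeros_like(g);m[70:256,200:372]=(g[70:256,200:372]>110)*255
n,L,st,_=cv2.connectedComponentsWithStats(m);m=((L==1+st[1:,4].argmax())*255).astype(np.uint8)
k=max(cv2.findContours(m,0,1)[0],key=cv2.contourArea)[:,0]
P=np.array([ray("wrist",*q,70,c)[:2] for q in k if q[1]<222])
for _ in range(6):
    A=np.c_[2*P,np.ones(len(P))];s=np.linalg.lstsq(A,(P**2).sum(1),rcond=None)[0];R=np.sqrt(s[2]+s[0]**2+s[1]**2)
    e=np.hypot(*(P-s[:2]).T)-R;P=P[abs(e)<max(.7,1.5*e.std())]
print(s[:2],R,len(P),abs(e).max())
sp=k[k[:,1]>236];print("spout px",sp.min(0),sp.max(0),sp.mean(0))
for row in(234,238,242):
    x=np.where(m[row]>0)[0];a=ray("wrist",x.min(),row,25,c);b=ray("wrist",x.max(),row,25,c);mid=(a+b)/2-[*s[:2],0]
    print(row,np.hypot(*(a-b)[:2]),np.hypot(*mid[:2]),np.arctan2(-mid[1],-mid[0]))
x=ray("wrist",286.5,157,66,c);print("sleeve",x)
E
```

```text
[528.64450351 251.48479383] 60.731979437483616 342 0.6061480932547454
spout px [268 237] [293 250] [280.59615385 244.96153846]
234 25.382759705132273 84.17878559143354 0.27815585880299065
238 25.4735486716067 88.70534407120081 0.2807990778935333
242 26.630127578592806 93.289514792989 0.27749844598086404
sleeve [531.75274191 252.55073857  66.        ]
```

```bash
python3 - <<'E'
from h import *
import pickle
c=pickle.load(open("w2.pkl","rb"));g=cv2.imread("pics/w2.png")[:,:,1]
print(proj("wrist",(528.6,251.5,66),c))
print(g[138:178:1,266:310:2])
E
```

```text
(np.float64(286.4514393940961), np.float64(160.79743229411))
[[251 251 252 249 248 255 255 255 255 255 255 255 255 255 255 255 255 255
  255 255 255 255]
 [252 251 251 248 252 255 255 255 255 255 255 255 255 255 255 255 255 255
  255 255 255 255]
 [251 251 251 246 254 255 255 255 255 255 255 255 255 255 255 255 255 255
  255 255 255 255]
 [251 252 251 248 255 255 255 255 255 255 255 255 255 255 255 255 255 255
  255 255 255 255]
 [251 251 251 251 255 255 255 255 250 232 224 232 255 255 255 255 255 255
  255 255 255 255]
 [252 251 252 252 255 255 255 248 225 204 189 185 218 242 255 255 254 254
  255 255 255 255]
 [251 251 251 253 255 255 254 232 217 201 184 178 177 197 243 252 251 252
  254 255 255 255]
 [251 251 251 255 255 255 244 225 217 209 193 183 174 172 211 246 251 251
  251 253 254 253]
 [251 251 251 255 255 254 234 225 224 237 241 236 209 179 185 242 252 251
  250 249 246 242]
 [251 251 251 255 255 248 232 237 253 255 255 255 255 226 181 236 252 251
  249 245 240 237]
 [251 251 252 255 255 242 240 255 255 255 255 255 255 255 224 227 251 250
  247 240 238 238]
 [251 251 253 25
[... 1981 characters left out ...]
5 255 255 255 255 255 255 255
  255 255 255 255]
 [237 238 240 255 255 255 255 255 255 255 255 255 255 255 255 255 255 255
  255 255 255 255]
 [237 237 238 250 255 255 255 255 255 255 255 255 255 255 255 255 255 255
  255 255 255 255]
 [237 238 236 248 255 255 255 255 255 255 255 255 255 255 255 255 255 255
  255 255 255 255]
 [237 238 237 250 255 255 255 255 255 255 255 255 255 255 255 255 255 255
  255 255 255 255]
 [237 237 237 249 255 255 255 255 255 255 255 255 255 255 255 255 255 255
  255 255 255 255]
 [236 237 238 241 255 255 255 255 255 255 255 255 255 255 255 255 255 255
  255 255 255 255]
 [238 236 237 236 252 255 255 255 255 255 255 255 255 255 255 255 255 255
  255 255 255 255]]
```

The bore centre at (286.5,160.2) agrees with the rim centre, so the bowl is at (529,251.5) with yaw 0.279. I'll move above it and descend around the sleeve.

```bash
python3 steer.py '0 0 0 26.5 7.4 0 0.6;0 0 0 0 0 35 0.6;0 0 0 0 0 35 0.6;0 0 0 0 0 0 0.6;0 0 0 0 0 0 0.6'; python3 -c "
from h import *
print(telemetry.sense()['eef_pos'])"
```

```text
clock: 3.03
eef_pos: [528.5, 249.7, 182.1]
tcp_rot: [3.141, 0.005, 0.324]
contact_force: [-0.3, -0.0, 0.3]
opening: 0.597
grasp_force: 0.0
[528.54134784 249.73516381 182.12118028]
```

```bash
python3 steer.py '0 0 0 1 -1.5 35 0.6;0 0 0 0 0 35 0.6;0 0 0 0 0 30 0.6;0 0 0 0 0 20 0.6;0 0 0 0 0 10 0.6'; python3 steer.py '0 0 0 0 0 0 0.6;0 0 0 0 0 0 0.2;0 0 0 0 0 0 0.2;0 0 0 0 0 0 0.2;0 0 0 0 0 0 0.2' 40
```

```text
clock: 3.45
eef_pos: [530.1, 253.0, 52.9]
tcp_rot: [3.141, 0.001, 0.325]
contact_force: [0.3, -0.7, -0.0]
opening: 0.597
grasp_force: 0.0
clock: 3.87
eef_pos: [531.5, 254.3, 55.7]
tcp_rot: [-3.142, -0.004, 0.326]
contact_force: [-0.8, -0.9, 7.2]
opening: 0.272
grasp_force: 39.3
```

The sleeve is gripped at an opening of 0.272 (23 mm). The tool rode up about 4 mm as the pads swung forward. I'll lift, then check in the wrist view how the bowl hangs.

```bash
python3 steer.py '0 0 0 0 0 -10 0.2;0 0 0 0 0 -25 0.2;0 0 0 0 0 -35 0.2;0 0 0 0 0 -35 0.2;0 0 0 0 0 -35 0.2' 60; python3 steer.py '0 0 0 0 0 -35 0.2;0 0 0 0 0 -20 0.2;0 0 0 0 0 0 0.2;0 0 0 0 0 0 0.2'
python3 - <<'E'
from h import *
import pickle
S=telemetry.sense();c=cam("wrist");i=save("wrist","w3");pickle.dump((c,S),open("w3.pkl","wb"));print(S["eef_pos"],S["tcp_rot"],S["contact_force"])
E
```

```text
clock: 4.28
eef_pos: [529.6, 253.8, 196.1]
tcp_rot: [-3.141, -0.0, 0.326]
contact_force: [0.7, 1.2, -2.1]
opening: 0.272
grasp_force: 59.0
clock: 4.62
eef_pos: [530.3, 254.1, 250.5]
tcp_rot: [-3.141, -0.004, 0.326]
contact_force: [-0.1, -0.1, -2.5]
opening: 0.274
grasp_force: 59.0
[530.33443772 254.09736326 250.50015486] [-3.14111171 -0.00361486  0.32583987] [-0.12176514 -0.11965797 -2.53489537]
```

View pics/w3.png

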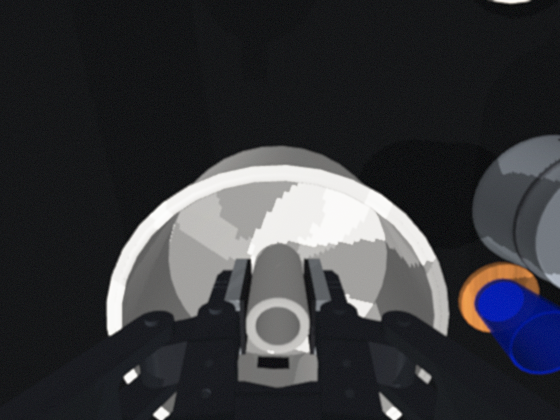

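The bowl hangs level in the grip: sleeve top ring at (277.5,324), rim arc visible, outlet slot at (273,363). Next I'll work out the bowl offset from the TCP.

```bash
python3 - <<'E'
from h import *
import pickle
from scipy.optimize import least_squares
c,S=pickle.load(open("w3.pkl","rb"));g=cv2.imread("pics/w3.png").min(2)
t=S["eef_pos"];print((-c[1].T@c[2]).round(1))
# outer rim upper edge of bright rim: per column, first pixel above 200 from the top
pts=[]
for u in range(130,430,4):
    v=np.where(g[130:330,u]>215)[0]
    if len(v): pts.append((u,v[0]+130))
pts=np.array(pts)
def f(p,full=False):
    P=np.array([ray("wrist",*q,p[2],c)[:2] for q in pts]);return np.hypot(*(P-p[:2]).T)-60
s=least_squares(f,[530,252,262],loss="soft_l1");print("rim",s.x.round(2),np.abs(f(s.x)).mean(),np.median(np.abs(f(s.x))))
z=s.x[2]-4
for zz in(z,z+3):print("sleeve",ray("wrist",277.5,324.5,zz,c).round(1))
a=ray("wrist",247,324.5,z,c);b=ray("wrist",308.5,324.5,z,c);print("width",np.linalg.norm(a-b))
q=ray("wrist",273,363,z-50,c)-ray("wrist",277.5,324.5,z,c);print("slot",q,np.arctan2(-q[1],-q[0]))
c2=pickle.load(open("w2.pkl","rb"));q=ray("wrist",283,206,16,c2)-[529,251.5,0];print("slot before",q,np.arctan2(-q[1],-q[0]))
E
```

```text
[600.3 278.1 371. ]
rim [526.41 253.22 263.85] 0.09190956577332761 0.0890414663497765
sleeve [527.3 253.4 259.8]
sleeve [529.3 254.1 262.8]
width 22.502933343544502
slot [-56.8728469  -16.61778389 -50.        ] 0.284278074688459
slot before [-53.89099164 -16.08569079  16.        ] 0.2900669573026211
```

The rim fits to 0.1 mm and the bowl z of 193.9 matches the lift. The bowl sits at (-3.8,-0.3) in the tool's axes with yaw 0.28. The place TCP is therefore (599.9,-18.6) with tool yaw 0.193.

```bash
python3 steer.py '0 0 0.067 0 0 0 0.2;0 0 0.066 0 0 0 0.2;0 0 0 0.8 15 0 0.2;0 0 0 1.7 30 0 0.2;0 0 0 1.7 30 0 0.2'; python3 steer.py '0 0 0 1.7 30 0 0.2;0 0 0 1.7 30 0 0.2;0 0 0 1.7 30 0 0.2;0 0 0 1.7 30 0 0.2;0 0 0 1.7 30 0 0.2';python3 steer.py '0 0 0 1.7 30 0 0.2;0 0 0 1 16 0 0.2;0 0 0 0.5 10 0 0.2;0 0 0 0 0 0 0.2;0 0 0 0 0 0 0.2';python3 -c "
from h import *
s=telemetry.sense();t=s['eef_pos'];y=s['tcp_rot'][2];d=np.array([599.9,-18.6])-t[:2];print(t,s['tcp_rot'],'dx',d@[np.cos(y),np.sin(y)],'dy',d@[np.sin(y),-np.cos(y)])"
```

```text
clock: 5.08
eef_pos: [547.2, 180.6, 246.2]
tcp_rot: [3.141, 0.004, 0.195]
contact_force: [-0.2, 0.4, -1.9]
opening: 0.268
grasp_force: 59.1
clock: 5.5
eef_pos: [584.4, 34.0, 246.3]
tcp_rot: [-3.141, 0.004, 0.193]
contact_force: [-0.1, 0.3, -2.7]
opening: 0.269
grasp_force: 59.1
clock: 5.92
eef_pos: [598.6, -18.6, 247.1]
tcp_rot: [-3.141, 0.002, 0.192]
contact_force: [0.9, 0.6, -1.4]
opening: 0.268
grasp_force: 59.2
[598.64435768 -18.60954829 247.12780763] [-3.14058933e+00  2.05129024e-03  1.91908229e-01] dx 1.2344124806608672 dy 0.23011871821052537
```

```bash
python3 steer.py '0 0 0 1 0.2 0 0.2;0 0 0 0 0 0 0.2;0 0 0 0 0 0 0.2'; cat > rim.py <<'E'
from h import *
from scipy.optimize import least_squares
for k in range(3):
    c=cam("wrist");S=telemetry.sense();i=cams.grab_frame("wrist");g=i.min(2);pts=[]
    for u in range(130,430,4):
        v=np.where(g[130:330,u]>215)[0]
        if len(v): pts.append((u,v[0]+130))
    f=lambda p:np.hypot(*(np.array([ray("wrist",*q,p[2],c)[:2] for q in pts])-p[:2]).T)-60
    s=least_squares(f,[596,-19,262],loss="soft_l1");v=ray("wrist",277.5,324.5,s.x[2]-4,c)
    print("rim",s.x.round(2),np.median(np.abs(f(s.x))).round(2),"tcp",S["eef_pos"].round(1),v.round(1))
save("","w4",i)
E
python3 rim.py
```

```text
clock: 6.17
eef_pos: [600.2, -17.8, 248.2]
tcp_rot: [-3.141, 0.0, 0.194]
contact_force: [0.2, 0.9, -1.1]
opening: 0.269
grasp_force: 59.3
rim [596.26 -18.21 261.35] 0.09 tcp [600.2 -17.8 248.2] [597.  -18.2 257.4]
rim [596.29 -18.36 261.41] 0.08 tcp [600.3 -17.9 248.3] [597.  -18.4 257.4]
rim [596.31 -18.52 261.52] 0.09 tcp [600.3 -18.1 248.3] [597.1 -18.5 257.5]
```

The rim sits over the deck to 0.5 mm. Lowering in stages and watching the force.

```bash
python3 steer.py '0 0 0 0 0.3 10 0.2;0 0 0 0 0 15 0.2;0 0 0 0 0 15 0.2;0 0 0 0 0 0 0.2'; python3 steer.py '0 0 0 0 0 15 0.2;0 0 0 0 0 15 0.2;0 0 0 0 0 10 0.2;0 0 0 0 0 3 0.2;0 0 0 0 0 0 0.2'; python3 steer.py '0 0 0 0 0 2 0.2;0 0 0 0 0 2 0.2;0 0 0 0 0 0 0.2'
```

```text
clock: 6.65
eef_pos: [598.5, -19.0, 204.9]
tcp_rot: [-3.14, 0.005, 0.193]
contact_force: [-1.0, -0.0, -2.5]
opening: 0.266
grasp_force: 59.2
clock: 7.07
eef_pos: [600.0, -19.2, 164.6]
tcp_rot: [-3.141, 0.002, 0.193]
contact_force: [-0.4, -0.0, -1.4]
opening: 0.267
grasp_force: 59.2
clock: 7.32
eef_pos: [600.7, -19.2, 161.6]
tcp_rot: [3.141, -0.001, 0.193]
contact_force: [0.5, -1.3, -1.7]
opening: 0.27
grasp_force: 59.2
```

```bash
python3 steer.py '0 0 0 0 0 1.5 0.2;0 0 0 0 0 1.5 0.2;0 0 0 0 0 1.5 0.2;0 0 0 0 0 0 0.2'; python3 steer.py '0 0 0 0 0 1.5 0.2;0 0 0 0 0 1.5 0.2;0 0 0 0 0 1 0.2;0 0 0 0 0 0 0.2'
```

```text
clock: 7.65
eef_pos: [600.3, -19.2, 156.5]
tcp_rot: [-3.141, 0.0, 0.193]
contact_force: [0.2, 0.4, -2.1]
opening: 0.27
grasp_force: 59.2
clock: 7.98
eef_pos: [600.3, -19.2, 152.5]
tcp_rot: [-3.141, 0.0, 0.193]
contact_force: [-0.5, 0.6, -1.2]
opening: 0.269
grasp_force: 59.2
```

The pegs have entered with no added force. The bowl is at about 96 mm and needs 95.

```bash
python3 steer.py '0 0 0 0 0 1 0.2;0 0 0 0 0 1 0.2;0 0 0 0 0 0 0.2'; python3 steer.py '0 0 0 0 0 1 0.2;0 0 0 0 0 0.5 0.2;0 0 0 0 0 0 0.2'
```

```text
clock: 8.23
eef_pos: [600.5, -19.2, 150.9]
tcp_rot: [3.142, -0.0, 0.193]
contact_force: [0.3, -1.1, -1.1]
opening: 0.274
grasp_force: 59.3
clock: 8.48
eef_pos: [600.6, -19.2, 150.7]
tcp_rot: [3.142, -0.0, 0.193]
contact_force: [-5.5, 0.1, 12.7]
opening: 0.267
grasp_force: 60.8
```

Contact came at 150.7, which is exactly pick height plus 95, so the bowl is home. Releasing.

```bash
python3 steer.py '0 0 0 0 0 -1 0.35;0 0 0 0 0 0 0.45;0 0 0 0 0 0 0.5;0 0 0 0 0 0 0.5;0 0 0 0 0 0 0.5';python3 steer.py '0 0 0 0 0 0 0.5;0 0 0 0 0 -15 0.5;0 0 0 0 0 -30 0.5;0 0 0 0 0 -35 0.5;0 0 0 0 0 -35 0.5'; python3 - <<'E'
from h import *
a=cams.grab_frame("top");b=cams.grab_frame("scene");S=telemetry.sense();print(S["eef_pos"],S["tcp_rot"])
for n in("top","scene"):print([np.round(proj(n,p),1) for p in((596.1,-19,165),(596.1,-19,161),(596.1,-19,167))])
E
```

```text
clock: 8.9
eef_pos: [600.4, -19.2, 150.1]
tcp_rot: [-3.142, 0.0, 0.193]
contact_force: [0.1, -1.4, -0.5]
opening: 0.503
grasp_force: 0.0
clock: 9.32
eef_pos: [599.8, -19.2, 265.9]
tcp_rot: [-3.141, 0.002, 0.193]
contact_force: [0.4, -0.3, 0.2]
opening: 0.501
grasp_force: 0.0
[603.55266873 -19.30750827 271.39866839] [ 3.13940201 -0.0094212   0.192828  ]
[array([285.6, 207.1]), array([285.5, 207.3]), array([285.6, 207. ])]
[array([274.6, 202.9]), array([274.6, 203.8]), array([274.6, 202.5])]
```

```bash
python3 steer.py '0 0 0.11 0 0 -5 0.5;0 0 0.11 0 0 0 0.5;0 0 0.11 0 0 0 0.5;0 0 0 -8.3 27.7 0 0.5;0 0 0 -8.3 27.7 0 0.5';python3 steer.py '0 0 0 -8.3 27.7 0 0.5;0 0 0 -8.3 27.7 0 0.5;0 0 0 -8.3 27.7 0 0.5;0 0 0 -8.3 27.7 0 0.5;0 0 0 -8.3 27.7 0 0.5';python3 steer.py '0 0 0 -8.3 27.7 0 0.5;0 0 0 -8.3 27.7 0 0.5;0 0 0 -8.3 27.7 0 0.5;0 0 0 0 0 0 0.5;0 0 0 0 0 0 0.5'
python3 - <<'E'
from h import *
import pickle
S=telemetry.sense();c=cam("wrist");i=save("wrist","w5");pickle.dump((c,S),open("w5.pkl","wb"));print(S["eef_pos"],S["tcp_rot"],S["contact_force"])
E
```

```text
clock: 9.83
eef_pos: [576.2, -71.4, 269.5]
tcp_rot: [-3.141, 0.001, -0.136]
contact_force: [0.5, 0.0, 0.6]
opening: 0.497
grasp_force: 0.0
clock: 10.25
eef_pos: [515.4, -204.4, 269.7]
tcp_rot: [-3.141, 0.001, -0.137]
contact_force: [-0.5, -1.0, 0.4]
opening: 0.498
grasp_force: 0.0
clock: 10.67
eef_pos: [479.6, -283.2, 269.7]
tcp_rot: [-3.141, 0.001, -0.14]
contact_force: [0.0, 0.3, 0.1]
opening: 0.501
grasp_force: 0.0
[ 479.58245394 -283.16788705  269.65568637] [-3.14119908e+00  6.55384966e-04 -1.39878240e-01] [0.04957262 0.26298169 0.14441187]
```

View pics/w5.png

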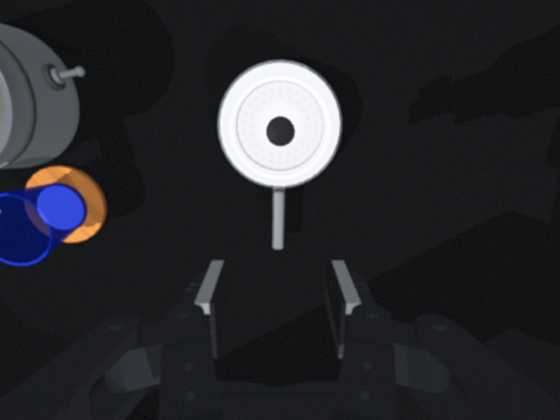

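The sieve flange is centred near (280,124), the knob is at (280,131), and the handle runs from (278,188) to (278,248), nearly along the tool's x. Measuring it now.

```bash
python3 - <<'E'
from h import *
import pickle
c,S=pickle.load(open("w5.pkl","rb"));g=cv2.imread("pics/w5.png").min(2);t=S["eef_pos"];y=S["tcp_rot"][2]
m=np.zeros_like(g);m[40:255,200:360]=(g[40:255,200:360]>85)*255
n,L,st,_=cv2.connectedComponentsWithStats(m);m=((L==1+st[1:,4].argmax())*255).astype(np.uint8)
k=max(cv2.findContours(m,0,1)[0],key=cv2.contourArea)[:,0]
P=np.array([ray("wrist",*q,23.5,c)[:2] for q in k if q[1]<183])
for _ in range(5):
    A=np.c_[2*P,np.ones(len(P))];s=np.linalg.lstsq(A,(P**2).sum(1),rcond=None)[0];R=np.sqrt(s[2]+s[0]**2+s[1]**2)
    e=np.hypot(*(P-s[:2]).T)-R;P=P[abs(e)<max(.7,1.5*e.std())]
print("flange",s[:2],R,abs(e).max())
H=[]
for v in range(195,246,2):
    x=np.where(m[v]>0)[0];H.append(ray("wrist",(x.min()+x.max())/2,v,36,c)[:2])
    if v in(195,221,243):print(v,x.min(),x.max(),np.linalg.norm(ray("wrist",x.min(),v,36,c)-ray("wrist",x.max(),v,36,c)))
H=np.array(H);vx,vy,x0,y0=cv2.fitLine(H.astype(np.float32),2,0,.01,.01).ravel();w=np.arctan2(vy,vx);w=w if abs(w)<1 else w-np.pi*np.sign(w)
print("handle yaw",w,"line pt",x0,y0,"end",np.linalg.norm(ray("wrist",278,248,36,c)[:2]-s[:2]))
d=s[:2]-[x0,y0];print("yaw centre",np.arctan2(d[1],d[0]))
yw=np.arctan2(d[1],d[0]);gp=s[:2]-88*np.array([np.cos(yw),np.sin(yw)]);print("grip",gp)
D=gp-t[:2];print("rot",yw-y,"dx",D@[np.cos(yw),np.sin(yw)],"dy",D@[np.sin(yw),-np.cos(yw)])
u,v=np.array(np.where((g[105:160,255:305]<90))).mean(1)[::-1]+[255,105];print("knob",ray("wrist",u,v,87,c))
E
```

```text
flange [ 530.04101527 -292.02724377] 62.743621043647444 0.6844628536125299
195 273 283 10.383114496194187
221 273 283 10.620764465651423
243 272 282 10.830527637447975
handle yaw -0.15687314 line pt 435.49323 -277.29318 end 127.57971505692356
yaw centre -0.15459373910222035
grip [ 443.0904885  -278.47711851]
rot -0.014715498880941758 dx -36.77904680840914 dy 0.9841580355021653
knob [ 530.78058312 -292.56660128   87.        ]
```

The flange fits at R 62.7 (nominal 63) and the handle width is right. Yaw is -0.155 and the grip point (443.1,-278.5). I'll move over it and lower.

```bash
python3 steer.py '0 0 0.015 -18 0.5 0 0.4;0 0 0 -18.8 0.5 20 0.4;0 0 0 0 0 35 0.4;0 0 0 0 0 35 0.4;0 0 0 0 0 35 0.4';python3 steer.py '0 0 0 0 0 35 0.4;0 0 0 0 0 15 0.4;0 0 0 0 0 0 0.4;0 0 0 0 0 0 0.4'; python3 -c "
from h import *
s=telemetry.sense();t=s['eef_pos'];y=s['tcp_rot'][2];d=np.array([443.1,-278.5])-t[:2];print(t,s['tcp_rot'],'dx',d@[np.cos(y),np.sin(y)],'dy',d@[np.sin(y),-np.cos(y)])"
```

```text
clock: 11.13
eef_pos: [444.3, -276.8, 144.4]
tcp_rot: [3.141, -0.002, -0.151]
contact_force: [0.5, -1.2, -0.6]
opening: 0.401
grasp_force: 0.0
clock: 11.47
eef_pos: [443.8, -276.8, 94.7]
tcp_rot: [-3.141, 0.002, -0.151]
contact_force: [0.3, 0.1, 1.2]
opening: 0.4
grasp_force: 0.0
[ 443.84336307 -276.76668284   94.73792464] [-3.14060231e+00  1.83530059e-03 -1.51045981e-01] dx -0.474083115753497 dy 1.8254375500257503
```

```bash
python3 steer.py '0 0 0.004 -0.5 1.8 20 0.4;0 0 0 0 0 25 0.4;0 0 0 0 0 12 0.4;0 0 0 0 0 5 0.3;0 0 0 0 0 0 0.22' 20; python3 steer.py '0 0 0 0 0 0 0.19;0 0 0 0 0 0 0.19;0 0 0 0 0 0 0.19'
```

```text
clock: 11.88
eef_pos: [443.2, -279.4, 33.4]
tcp_rot: [-3.141, 0.0, -0.156]
contact_force: [0.4, 0.1, 0.6]
opening: 0.225
grasp_force: 0.0
clock: 12.13
eef_pos: [443.7, -280.0, 34.4]
tcp_rot: [3.141, -0.002, -0.156]
contact_force: [-0.0, 0.5, -0.3]
opening: 0.19
grasp_force: 0.0
```

```bash
python3 steer.py '0 0 0 0 0 0 0.1;0 0 0 0 0 0 0.1;0 0 0 0 0 0 0.1;0 0 0 0 0 0 0.1' 20;  python3 steer.py '0 0 0 0 0 0 0.05;0 0 0 0 0 0 0.05;0 0 0 0 0 0 0.05' 100
```

```text
clock: 12.47
eef_pos: [443.4, -279.9, 34.0]
tcp_rot: [3.141, -0.001, -0.156]
contact_force: [-0.6, 0.1, 6.7]
opening: 0.132
grasp_force: 23.5
clock: 12.72
eef_pos: [443.4, -279.9, 34.2]
tcp_rot: [3.141, -0.001, -0.156]
contact_force: [-1.7, 0.5, 9.1]
opening: 0.118
grasp_force: 98.4
```

Gripped at an opening of 0.118 with 98 N. Lifting slowly, then checking tilt from knob against flange.

```bash
python3 steer.py '0 0 0 0 0 -3 0.05;0 0 0 0 0 -5 0.05;0 0 0 0 0 -8 0.05;0 0 0 0 0 -8 0.05;0 0 0 0 0 -6 0.05' 110;python3 steer.py '0 0 0 0 0 0 0.05;0 0 0 0 0 0 0.05'
python3 - <<'E'
from h import *
import pickle
S=telemetry.sense();c=cam("wrist");i=save("wrist","w6");pickle.dump((c,S),open("w6.pkl","wb"));print(S["eef_pos"],S["tcp_rot"],S["contact_force"],S["wrist_torque"])
E
```

```text
clock: 13.13
eef_pos: [443.1, -279.7, 64.4]
tcp_rot: [3.141, -0.0, -0.156]
contact_force: [0.4, -0.1, -0.6]
opening: 0.117
grasp_force: 107.5
clock: 13.3
eef_pos: [443.3, -279.8, 63.9]
tcp_rot: [3.141, -0.001, -0.156]
contact_force: [-0.4, 0.2, -2.2]
opening: 0.111
grasp_force: 107.5
[ 443.30295919 -279.80577743   63.88157421] [ 3.14114224e+00 -1.05036198e-03 -1.56259322e-01] [-0.38938773  0.2111104  -2.19217392] [0.02428489 0.12538955 0.01560599]
```

View pics/w6.png

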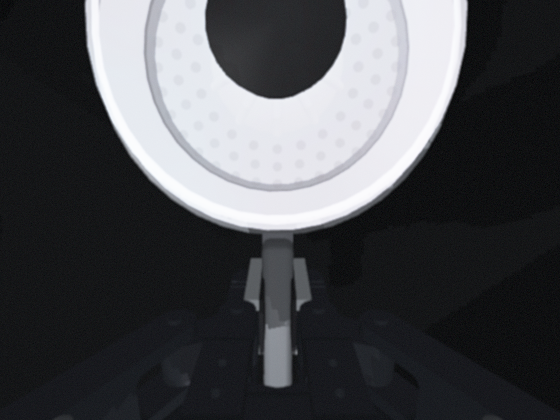

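The sieve hangs with its lid nested, symmetric about column 277. The flange's lower edge is near row 233, and the handle end is at (278,388). Next is the flange circle fit for centre and height.

```bash
cat > fl.py <<'E'
from h import *
import pickle,sys
from scipy.optimize import least_squares
c,S=pickle.load(open(sys.argv[1]+".pkl","rb"));g=cv2.imread("pics/"+sys.argv[1]+".png").min(2);t=S["eef_pos"];y=S["tcp_rot"][2]
pts=[]
for u in list(range(120,258,4))+list(range(300,440,4)):
    v=np.where(g[100:250,u]>70)[0]
    if len(v):pts.append((u,v[-1]+100))
h=np.where(g[330:400,278]>75)[0];print("handle end row",h.min()+330 if len(h) else 0,h.max()+330)
ax=np.array([np.cos(y),np.sin(y)]);ay=np.array([np.sin(y),-np.cos(y)])
def pl(p,full=0):
    # points on plane through centre (tool x,y offset; z) pitched by p[3] along the handle axis
    C=np.array([*(t[:2]+p[0]*ax+p[1]*ay),p[2]]);X=np.array([*(np.cos(p[3])*ax),np.sin(p[3])]);N=np.array([*(-np.sin(p[3])*ax),np.cos(p[3])])
    o=-c[1].T@c[2];e=[]
    for u,v in pts:
        d=c[1].T@np.array([(u-c[0]["cx"])/c[0]["fx"],(v-c[0]["cy"])/c[0]["fy"],1]);q=o+d*((C-o)@N)/(d@N);e.append(np.linalg.norm(q-C)-63)
    return np.array(e)
z0=t[2]-34.2+22
for fixed in(1,0):
    f=(lambda p:pl([*p,0])) if fixed else (lambda p:np.r_[pl(p),(p[0]-88)*.3])
    s=least_squares(f,[88,0,z0] if fixed else [88,0,z0,0],loss="soft_l1");print("fit",s.x.round(3),"expect z",z0,np.median(abs(s.fun)))
E
python3 fl.py w6
```

```text
handle end row 330 387
fit [87.823 -0.567 53.305] expect z 51.681574213759504 0.11379524163464438
fit [89.423 -0.553 52.103 -0.098] expect z 51.681574213759504 0.11676086720245848
```

The level fit gives the sieve centre 87.8 mm ahead and -0.6 mm aside, at the expected height, so it is not tilted. The placing TCP is (509.3,-6.0) at yaw -0.156. I'll lift gently first.

```bash
python3 steer.py '0 0 0 0 0 -6 0.05;0 0 0 0 0 -12 0.05;0 0 0 0 0 -18 0.05;0 0 0 0 0 -20 0.05;0 0 0 0 0 -20 0.05';python3 steer.py '0 0 0 0 0 -20 0.05;0 0 0 0 0 -20 0.05;0 0 0 0 0 -20 0.05;0 0 0 0 0 -16 0.05;0 0 0 0 0 -9 0.05';python3 steer.py '0 0 0 0.6 -7 0 0.05;0 0 0 1.1 -14 0 0.05;0 0 0 1.7 -21 0 0.05;0 0 0 1.9 -24 0 0.05;0 0 0 1.9 -24 0 0.05';python3 steer.py '0 0 0 1.9 -24 0 0.05;0 0 0 1.9 -24 0 0.05;0 0 0 1.9 -24 0 0.05;0 0 0 1.9 -24 0 0.05;0 0 0 1.9 -24 0 0.05';python3 steer.py '0 0 0 1.9 -24 0 0.05;0 0 0 1.8 -20 0 0.05;0 0 0 1.2 -14 0 0.05;0 0 0 0.7 -8 0 0.05;0 0 0 0 -4 0 0.05'; python3 steer.py '0 0 0 0 0 0 0.05;0 0 0 0 0 0 0.05;0 0 0 0 0 0 0.05'
python3 - <<'E'
from h import *
import pickle
s=telemetry.sense();t=s['eef_pos'];y=s['tcp_rot'][2];d=np.array([509.3,-6.0])-t[:2];print(t,s['tcp_rot'],'dx',d@[np.cos(y),np.sin(y)],'dy',d@[np.sin(y),-np.cos(y)])
c=cam("wrist");save("wrist","w7");pickle.dump((c,s),open("w7.pkl","wb"))
E
python3 fl.py w7
```

```text
clock: 13.77
eef_pos: [442.6, -279.3, 139.8]
tcp_rot: [-3.141, 0.001, -0.156]
contact_force: [0.6, 0.1, -2.3]
opening: 0.117
grasp_force: 107.6
clock: 14.18
eef_pos: [443.5, -279.9, 226.3]
tcp_rot: [3.141, -0.002, -0.156]
contact_force: [0.8, -1.3, -2.0]
opening: 0.117
grasp_force: 107.7
clock: 14.6
eef_pos: [463.5, -190.4, 222.9]
tcp_rot: [-3.141, 0.002, -0.157]
contact_force: [-0.6, 0.6, -0.9]
opening: 0.114
grasp_force: 107.6
clock: 15.02
eef_pos: [491.4, -73.0, 223.0]
tcp_rot: [-3.141, 0.002, -0.156]
contact_force: [0.1, 0.3, -1.6]
opening: 0.11
grasp_force: 107.7
clock: 15.43
eef_pos: [508.2, -5.3, 223.3]
tcp_rot: [3.142, 0.002, -0.155]
contact_force: [-0.2, -0.6, -1.1]
opening: 0.115
grasp_force: 107.7
clock: 15.68
eef_pos: [508.3, -7.1, 224.0]
tcp_rot: [3.141, 0.0, -0.157]
contact_force: [-0.1, 0.4, -1.4]
opening: 0.118
grasp_force: 107.7
[508.28056501  -7.1180553  224.0443251 ] [ 3.14133965e+00  4.71290027e-04 -1.56819527e-01] dx 0.8323103590899705 dy -1.2635485021189183
handle end row 330 387
fit [ 87.698  -0.548 213.265] expect z 211.84432509506996 0.1318938197009949
fit [ 8.95170e+01 -5.32000e-01  2.11784e+02 -1.16000e-01] expect z 211.84432509506996 0.131839560463213
```

```bash
python3 steer.py '0 0 0 0.8 -1.2 0 0.05;0 0 0 0 0 4 0.05;0 0 0 0 0 6 0.05;0 0 0 0 0 6 0.05;0 0 0 0 0 0 0.05'; python3 steer.py '0 0 0 0 0 4 0.05;0 0 0 0 0 4 0.05;0 0 0 0 0 4 0.05;0 0 0 0 0 0 0.05;0 0 0 0 0 0 0.05';  python3 steer.py '0 0 0 0 0 3 0.05;0 0 0 0 0 3 0.05;0 0 0 0 0 3 0.05;0 0 0 0 0 0 0.05;0 0 0 0 0 0 0.05'
```

```text
clock: 16.15
eef_pos: [508.7, -5.5, 206.7]
tcp_rot: [3.141, 0.002, -0.156]
contact_force: [-0.7, -0.4, -1.2]
opening: 0.117
grasp_force: 107.7
clock: 16.57
eef_pos: [509.4, -5.4, 196.0]
tcp_rot: [3.142, 0.001, -0.156]
contact_force: [0.2, -0.6, -0.6]
opening: 0.111
grasp_force: 107.7
clock: 16.98
eef_pos: [509.4, -5.4, 187.0]
tcp_rot: [3.142, 0.001, -0.156]
contact_force: [-0.5, -0.6, -1.2]
opening: 0.113
grasp_force: 107.7
```

The skirt is inside the bowl with no rubbing. There are 10 mm to go (target TCP about 177).

```bash
python3 steer.py '0 0 0 0 0 2.5 0.05;0 0 0 0 0 2.5 0.05;0 0 0 0 0 2 0.05;0 0 0 0 0 0 0.05;0 0 0 0 0 0 0.05'; python3 steer.py '0 0 0 0 0 1 0.05;0 0 0 0 0 1 0.05;0 0 0 0 0 0 0.05';python3 steer.py '0 0 0 0 0 0.7 0.05;0 0 0 0 0 0 0.05;0 0 0 0 0 0 0.05'
```

```text
clock: 17.4
eef_pos: [509.5, -5.4, 180.1]
tcp_rot: [3.142, 0.0, -0.156]
contact_force: [-1.0, -0.5, -1.2]
opening: 0.114
grasp_force: 107.7
clock: 17.65
eef_pos: [509.6, -5.4, 178.2]
tcp_rot: [-3.142, -0.0, -0.156]
contact_force: [-0.3, 0.1, -1.1]
opening: 0.113
grasp_force: 107.7
clock: 17.9
eef_pos: [509.7, -5.4, 177.7]
tcp_rot: [-3.142, -0.0, -0.156]
contact_force: [0.0, 0.7, -1.3]
opening: 0.117
grasp_force: 108.0
```

```bash
python3 steer.py '0 0 0 0 0 0.7 0.05;0 0 0 0 0 0 0.05;0 0 0 0 0 0 0.05'; python3 steer.py '0 0 0 0 0 0.7 0.05;0 0 0 0 0 0 0.05;0 0 0 0 0 0 0.05'
```

```text
clock: 18.15
eef_pos: [509.7, -5.4, 177.5]
tcp_rot: [-3.141, -0.0, -0.156]
contact_force: [-2.4, 0.0, 5.2]
opening: 0.117
grasp_force: 109.0
clock: 18.4
eef_pos: [509.7, -5.4, 177.2]
tcp_rot: [-3.141, -0.0, -0.156]
contact_force: [-5.3, -0.4, 11.1]
opening: 0.112
grasp_force: 109.8
```

Seated: contact at 177.4 as expected. I'll ease off, release and rise.

```bash
python3 steer.py '0 0 0 0 0 -0.8 0.05;0 0 0 0 0 0 0.05;0 0 0 0 0 0 0.18;0 0 0 0 0 0 0.25;0 0 0 0 0 0 0.35' 20; python3 steer.py '0 0 0 0 0 0 0.4;0 0 0 0 0 0 0.4;0 0 0 0 0 -10 0.4;0 0 0 0 0 -25 0.4;0 0 0 0 0 -35 0.45'; python3 steer.py '0 0 0 0 0 -35 0.45;0 0 0 0 0 -30 0.45;0 0 0 0 0 0 0.45;0 0 0 0 0 0 0.45'
python3 - <<'E'
from h import *
import pickle
S=telemetry.sense();c=cam("wrist");i=save("wrist","w8");pickle.dump((c,S),open("w8.pkl","wb"));print(S["eef_pos"],S["tcp_rot"],S["contact_force"])
print(proj("wrist",(596.1,-19,167),c),proj("wrist",(596.1,-19,232),c))
a=cams.grab_frame("scene");save("","w8s",np.vstack([i[:,80:480],cv2.resize(a[130:290,180:340],(400,400),interpolation=cv2.INTER_CUBIC)[:180]]))
E
```

```text
clock: 18.82
eef_pos: [509.6, -5.4, 176.8]
tcp_rot: [-3.142, -0.0, -0.156]
contact_force: [-0.5, 0.7, 1.1]
opening: 0.346
grasp_force: 0.0
clock: 19.23
eef_pos: [507.9, -5.4, 246.1]
tcp_rot: [3.141, 0.005, -0.156]
contact_force: [-0.3, -0.6, -0.0]
opening: 0.451
grasp_force: 0.0
clock: 19.57
eef_pos: [510.5, -5.5, 314.4]
tcp_rot: [-3.141, -0.004, -0.156]
contact_force: [-0.4, 0.3, -0.5]
opening: 0.454
grasp_force: 0.0
[510.53663275  -5.45220637 314.43245484] [-3.14096126 -0.00441582 -0.15621401] [-0.39444164  0.25103396 -0.4523189 ]
(np.float64(277.61926083066214), np.float64(86.29403739806983)) (np.float64(277.67601989705554), np.float64(80.18104825372086))
```

View pics/w8s.png

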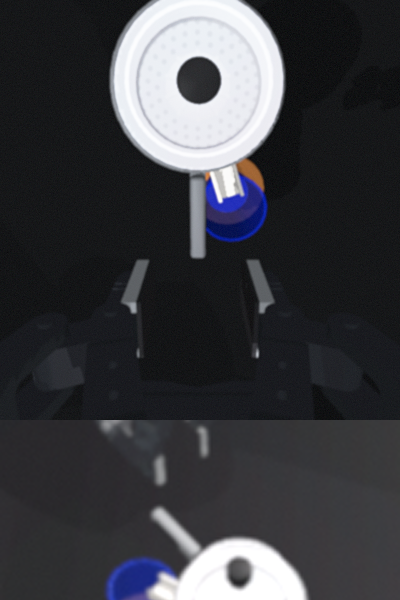

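The sieve is seated in the bowl with the lid nested, and the spout is over the cup. The knob is at about (279,80) in full-image px, within 1 px of the prediction. Computing the move to the knob.

```bash
python3 - <<'E'
from h import *
import pickle
c,s=pickle.load(open("w8.pkl","rb"));g=cv2.imread("pics/w8.png").max(2)
v,u=np.where(g[50:112,250:310]<110);e=cv2.fitEllipse(max(cv2.findContours(((g[50:112,250:310]<110)*255).astype(np.uint8),0,1)[0],key=cv2.contourArea));print(e)
k=ray("wrist",e[0][0]+250,e[0][1]+50,230,c);print(k);t=s['eef_pos'];y=s['tcp_rot'][2];d=k[:2]-t[:2];print('dx',d@[np.cos(y),np.sin(y)],'dy',d@[np.sin(y),-np.cos(y)])
E
```

```text
((28.415510177612305, 29.841890335083008), (42.59164810180664, 45.33748245239258), 0.8961713910102844)
[596.33441883 -19.44799713 230.        ]
dx 86.93051666656753 dy 0.47699786137295463
```

```bash
python3 steer.py '0 0 0 20 0.5 0 0.45;0 0 0 30 0 0 0.45;0 0 0 25 0 0 0.45;0 0 0 12 0 0 0.45;0 0 0 0 0 0 0.45'; python3 steer.py '0 0 0 0 0 15 0.45;0 0 0 0 0 20 0.45;0 0 0 0 0 15 0.45;0 0 0 0 0 0 0.45;0 0 0 0 0 0 0.45'; python3 -c "
from h import *
s=telemetry.sense();t=s['eef_pos'];y=s['tcp_rot'][2];d=np.array([596.3,-19.4])-t[:2];print(t,s['tcp_rot'],'dx',d@[np.cos(y),np.sin(y)],'dy',d@[np.sin(y),-np.cos(y)])"
```

```text
clock: 20.08
eef_pos: [596.7, -19.8, 309.7]
tcp_rot: [3.141, 0.002, -0.156]
contact_force: [-0.9, -0.1, -0.6]
opening: 0.451
grasp_force: 0.0
clock: 20.5
eef_pos: [593.9, -19.3, 260.7]
tcp_rot: [3.141, 0.004, -0.156]
contact_force: [-0.1, 0.1, 0.2]
opening: 0.446
grasp_force: 0.0
[593.90385124 -19.30635457 260.69301634] [ 3.14118857  0.00360245 -0.15618099] dx 2.3815503392168806 dy -0.28020769050773775
```

```bash
python3 steer.py '0 0 0 1 0 10 0.42;0 0 0 0 0 10 0.38;0 0 0 0 0 6 0.36;0 0 0 0 0 0 0.36;0 0 0 0 0 0 0.36'; python3 steer.py '0 0 0 0 0 3 0.36;0 0 0 0 0 2 0.36;0 0 0 0 0 0 0.36;0 0 0 0 0 0 0.36'
```

```text
clock: 20.92
eef_pos: [596.2, -19.6, 235.6]
tcp_rot: [3.141, 0.001, -0.156]
contact_force: [0.0, 0.1, -0.5]
opening: 0.361
grasp_force: 0.0
clock: 21.25
eef_pos: [596.5, -19.6, 231.0]
tcp_rot: [-3.142, -0.0, -0.156]
contact_force: [-0.8, 0.3, -0.7]
opening: 0.358
grasp_force: 0.0
```

```bash
python3 steer.py '0 0 0 0 0 1.5 0.36;0 0 0 0 0 0 0.32;0 0 0 0 0 0 0.25;0 0 0 0 0 0 0.2;0 0 0 0 0 0 0.2' 20; python3 steer.py '0 0 0 0 0 0 0.15;0 0 0 0 0 0 0.15' 35
```

```text
clock: 21.67
eef_pos: [596.4, -19.6, 229.5]
tcp_rot: [-3.142, -0.0, -0.156]
contact_force: [-0.2, -0.1, -1.2]
opening: 0.284
grasp_force: 19.6
clock: 21.83
eef_pos: [596.5, -19.6, 229.6]
tcp_rot: [-3.142, -0.0, -0.156]
contact_force: [0.4, 0.1, 1.3]
opening: 0.279
grasp_force: 34.3
```

The knob is gripped (24 mm). Lifting straight up, slowly at first.

```bash
python3 steer.py '0 0 0 0 0 -2 0.15;0 0 0 0 0 -3 0.15;0 0 0 0 0 -4 0.15;0 0 0 0 0 -6 0.15;0 0 0 0 0 -8 0.15'; python3 steer.py '0 0 0 0 0 -10 0.15;0 0 0 0 0 -12 0.15;0 0 0 0 0 -14 0.15;0 0 0 0 0 -12 0.15;0 0 0 0 0 -8 0.15'; python3 steer.py '0 0 0 0 0 -4 0.15;0 0 0 0 0 0 0.15;0 0 0 0 0 0 0.15;0 0 0 0 0 0 0.15;0 0 0 0 0 0 0.15'
python3 - <<'E'
from h import *
i=cams.grab_frame("wrist");a=cams.grab_frame("scene");t=cams.grab_frame("top");z=lambda im,u,v:cv2.resize(im[v-70:v+70,u-70:u+70],(400,400),interpolation=cv2.INTER_CUBIC)
save("","fin",np.hstack([z(a,270,195),z(t,290,220)]))
E
```

```text
clock: 22.25
eef_pos: [596.2, -19.6, 252.8]
tcp_rot: [3.142, 0.001, -0.156]
contact_force: [0.4, 0.2, -0.1]
opening: 0.28
grasp_force: 34.3
clock: 22.67
eef_pos: [597.0, -19.6, 310.9]
tcp_rot: [-3.141, -0.002, -0.156]
contact_force: [0.5, -0.3, -0.5]
opening: 0.281
grasp_force: 34.3
clock: 23.08
eef_pos: [596.1, -19.6, 311.7]
tcp_rot: [3.141, 0.001, -0.156]
contact_force: [1.0, 0.4, -1.0]
opening: 0.277
grasp_force: 34.3
```

View pics/fin.png

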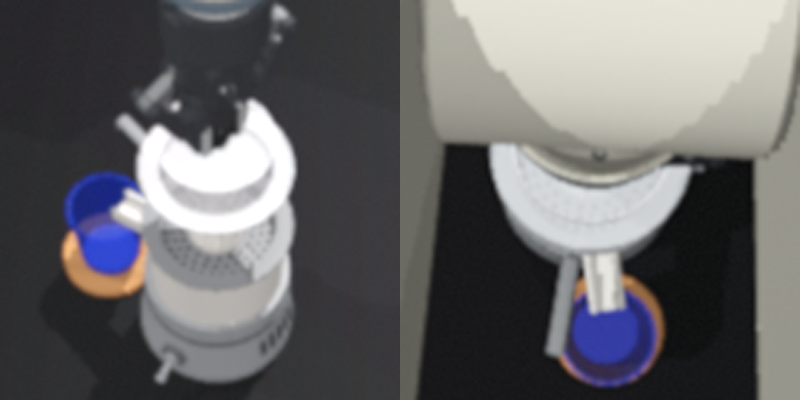

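The picture shows the lid held level at (215,170), about 80 mm above the seated sieve. The sieve is seated in the bowl at (225,235), the bowl is home on the base, the switch bat at (165,365) still points down, and the cup and coaster look undisturbed. Handing in.

```bash
python3 -c "
from rig import r, cams, telemetry
print(r.sign_off())"
```

```text
the job is handed in; nothing more can be done
None
```

The job is handed in at about 23 s of the 72 s: bowl home on the pegs, sieve seated in it, and the lid held level about 80 mm above its seat, with the switch off; the hand-in returned no verdict.

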